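# Shift the test gearbox through its H-gate

## Task

Change the gear of the test gearbox for the next run: push its selector lever, with the fingers only and without pinching it, out of its present slot, across the neutral gap of the H-gate and fully home in the slot beside the tall marker pin. Push gently, and leave everything else on the table where it stands.

Things in the scene. Friction and masses are not known exactly. Their poses are not given: they have to be found in the camera images.
- gearbox: bolted-down aluminium gearbox. Origin: centre of its underside on the table; x along the gate's slots towards the black motor (far end, turned up to 30 deg), y left, z up. Flange 170 x 200 mm, 10 thick; housing 140 x 160 mm in x, y; motor from x +70 to +170 mm, at most 100 high. The lever starts in the robot-side end (x negative) of the left slot (y positive).
- gate_centre (a point): centre of the H-gate, on the upper face of the steel gate plate (142 x 160 mm), 115 mm above the table; axes as the gearbox. Two slots along x at y = +28 and -28 mm, each 16 wide and 72 long, are joined at x = 0 by the neutral gap along y, 22 mm wide with rounded corners. The lever's rod is 12 mm thick.
- knob (a point): centre of the lever's black ball knob, 40 mm in diameter. The lever pivots on the gearbox's z axis 11 mm above the table; ball centre 178 mm from the pivot, 177 to 189 mm above the table. At the four slot ends it is at x +/-44, y +/-46 mm (gearbox frame), in neutral at x = 0 (+/-8 passes the gap). About 2 N at the ball moves it; no spring: it stays where it is left.
- shift (a joint): tilt of the lever along the slots, rad: -0.25 home at the robot-side end (x negative), 0 in neutral, +0.25 home at the motor end (x positive). Ball's x in the gearbox frame = 178 mm * sin(shift). Beyond about +/-0.05 the gate blocks sideways motion. Both end stops and gate are rigid: more than 36 N on the lever, or a pinch, counts as not gentle.
- select (a joint): tilt of the lever across the gate, rad: +0.27 in the left slot (y positive), -0.27 in the right slot (y negative), each +/-0.02 of play; hard stops at +/-0.28. Ball's y is about 178 mm * cos(shift) * sin(select).
- marker_pin: steel marker pin with a ball head 16 mm across, 34 mm tall, fixed on a corner of the gate plate beside the wanted slot end. Origin: centre of its foot on the plate, at x = +56 or -56, y = -64 mm in the gearbox frame: always beside the right slot, at its motor end or its robot-side end. The three other corners carry flat screws 6 mm tall.
- screwdriver: loose screwdriver lying near the gearbox, 180 mm long; only to be left alone. Origin at its underside
- small_tape: loose small tape roll lying flat near the gearbox, 64 mm across, 24 mm high; only to be left alone. Origin at its underside
- coupling: loose stepped aluminium shaft coupling standing in front of the gearbox, 40 mm across, 35 mm high; only to be left alone. Origin at its underside
- carton: loose small cardboard box near the gearbox, 70 x 110 x 32 mm; only to be left alone. Origin at its underside
- packing_tape: loose large tape roll lying flat, 110 mm across, 50 mm high; only to be left alone. Origin at its underside
- mug: loose blue mug, 80 mm across, 95 mm high; only to be left alone. Origin at its underside
- wrench: loose wrench lying flat, 170 mm long; only to be left alone. Origin at its underside

How it is judged:
By the outcome, as a careful person would: the job done as asked, in the order asked, and still so for the second after the job is handed in, with the robot touching nothing.
It also fails if it takes over 53 s, if anything falls off the work surface, if the arm or the gripper's body presses on something with over 40 N, if the wrist force passes 120 N, or if a joint passes its speed limit or range.

## Robot

A 6-joint arm with a two-finger parallel gripper is mounted at the origin on the work surface. World frame = base frame: x ahead of the robot, y to its left, z up, the work surface at z = 0. Lengths are in m, angles in rad, forces in N, time in s.
With the tool pointing down it reaches from about 0.2 to 0.875 m from the base axis. Payload 3.4 kg.
Tool frame: the origin (TCP) lies between the finger pads; the fingertips stand 25 mm ahead of it and the grasp point (between the pads) lies 6 mm ahead of it (r.nose_length is the z of the fingertips in the tool frame, in m); z points along the fingers, x is the direction in which the jaws open and shut, and the axes are right-handed (so a half turn about z gives the same grasp; the last joint's range is limited). The gripper opens to 94 mm and grips with 3 to 60 N. Pads are 16 mm wide; open, the fingers measure 119 mm over their backs; the gripper's body (75 mm by 177 mm) begins 78 mm behind the grasp point.
Start: joints at [1.172, 0.276, 1.505, -0, 1.361, -0.121], TCP at [0.158, 0.553, 0.23] pointing down, gripper open.
Joint ranges: [-2.89, 2.89], [-0.75, 2.08], [0.22, 2.7], [-1.18, 4.32], [0.11, 2.71], [-2.7, 2.7]. Speed limits (rad/s): [2.57, 2.57, 3.14, 3.14, 3.14, 3.14].

## Interface

Orientations are given as a unit quaternion [w, x, y, z].
In Python, from plant import r, gripper_to, inverse_kinematics, vision, models, telemetry gives the robot as it stands. Calls block until the motion is done:
- r.move_to(position, orientation): joint-space move of the TCP to a pose.
- r.move_l(position, rot=None, vel=0.15, guard=None): straight line of the TCP; rot=None keeps the orientation; vel is the mean speed in m/s. With guard (N) it stops when the force on the tool has changed by that much, and returns True; else False.
- r.movej(angles): joint-space move.
- gripper_to(opening, f_grip=None): finger opening in m; f_grip is the grip in N (None keeps the last); returns when the fingers have stopped.
- r.hold(seconds).
- inverse_kinematics(position, orientation): joint angles nearest the present ones, or None.
- vision.snapshot(name): name is "side" or "top" or "wrist"; returns the picture (384x512x3 uint8, red, green, blue); there is no depth.
- vision.get_calibration(name): a dict with "fx", "fy", "cx", "cy" (pixels), "D" ([k1, k2, p1, p2, k3] as OpenCV has them; the pictures are not rectified), "position" and "orientation" of the camera in the world. Camera axes: x right, y down, z forward; pixel columns grow to the right and rows downward; lengths in m; the calibration is good to about 2 mm. A picture is of the moment at which its call begins: read the wrist's pose just before it. get_calibration takes no time and is no camera call; for the wrist camera it gives the pose at the moment of the call.
A pose or a line that the arm cannot do raises r.PlanningError and nothing moves.
- r.sign_off(): hands the job in, once; it reports no verdict.
Trained networks look in the newest picture that a camera, given by its name, has taken for a name from the list of things; names that differ only in an ending like _2 or _b are one class to them, and where a whole thing is asked for, a point or a joint stands for the part that bears it (a point fixed in the world has none). Each returns a list of dicts, best first, with "score" (0 to 1); they miss things now and then, are a little off and sometimes report something else, mostly with a low value. They report only what shows in the picture. A call takes as long as a camera call.
- models.boxes_of(thing, camera): "at" ([x, y, z] in m, in world coordinates, good to about 4 mm: the middle of the surface that is visible of it).
- models.regions_of(thing, camera): "pixels" (384x512 bool, what is visible of it).
- models.mark_of(thing, camera): "at" ([x, y, z] in m, in world coordinates, good to about 4 mm: a listed point, or the origin of a listed thing).
Readings, each from a call of its own:
- telemetry.current_t(): time.
- telemetry.current_joints(): joint angles.
- telemetry.current_dq(): joint speeds.
- telemetry.current_joint_efforts(): joint torques, N m.
- telemetry.current_ee_pos(): TCP position.
- telemetry.current_tool_rot(): TCP orientation.
- telemetry.current_wrist_force(): force on the tool from outside, world axes, zero at the start.
- telemetry.current_torque(): the same for the moment, N m.
- telemetry.current_opening(): finger opening in m.
Only numpy, scipy, OpenCV 4.12 (cv2) and the standard library are available. Lean on these libraries where they do the work, as an engineer would, in place of code of your own. Each camera call takes 0.05 s, during which the arm holds its last target.

## Working session

There is one attempt and no reset: what is moved stays moved. The work goes in short steps, each a Python script; the robot and the scene stay as the last script left them, time stands still between calls to the robot, and variables do not carry over. Pictures are saved under pics/ and viewed, and the job is handed in when it is done.

```bash
mkdir -p pics; ls
python3 - <<'E'
from plant import r, gripper_to, inverse_kinematics, vision, models, telemetry
import cv2
for n in ("side","top","wrist"):
    im=vision.snapshot(n); cv2.imwrite(f"pics/{n}0.png",im[:,:,::-1])
    c=vision.get_calibration(n);print(n,c["position"],c["orientation"],c["fx"])
    for t in ("gearbox","gate_centre","knob","marker_pin"):
        print(t,[(d["at"],d["score"]) for d in models.mark_of(t,n)][:3])
print(telemetry.current_t(),telemetry.current_tool_rot(),r.nose_length)
E
```

```text
pics
side [ 0.1321737 -0.7800128  0.9910201] [-0.38069531  0.89306626 -0.21949625  0.09656673] 354.79693847550163
gearbox [([0.533, -0.0993, -0.0009], 0.98)]
gate_centre [([0.4905, 0.4327, 0.0016], 0.73), ([0.3808, -0.0982, -0.0004], 0.4)]
knob [([0.5062, -0.0512, 0.1807], 0.64)]
marker_pin [([0.464, -0.153, 0.1135], 0.6)]
top [0.45822945 0.01193217 1.30161395] [-0.03264127  0.71415475 -0.69842713  0.03342275] 364.2510605227384
gearbox [([0.5318, -0.0985, -0.001], 0.93), ([0.3996, -0.4151, -0.0013], 0.5)]
gate_centre [([0.5313, -0.1011, 0.114], 0.6), ([0.5148, -0.0444, 0.1791], 0.16)]
knob [([0.5125, -0.0458, 0.1787], 0.46)]
marker_pin [([0.4661, -0.1487, 0.1158], 0.49)]
wrist [0.07588133 0.57599727 0.38445035] [0.11603113 0.7896953  0.59597717 0.08791661] 325.23717661333507
gearbox []
gate_centre []
knob []
marker_pin []
0.75 [-3.30130278e-05  7.98208605e-01  6.02381126e-01  3.21612901e-05] 0.025
```

View pics/top0.png

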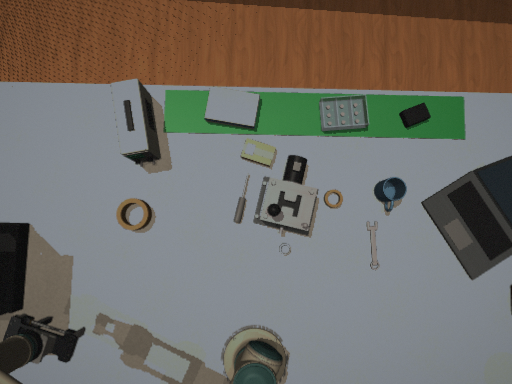

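View pics/side0.png

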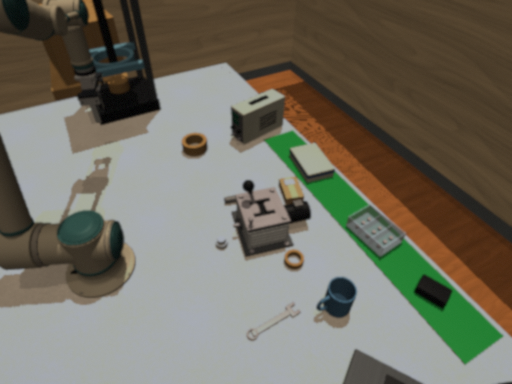

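Run:
```python
from plant import r, gripper_to, inverse_kinematics, vision, models, telemetry
import cv2, numpy as np
from scipy.spatial.transform import Rotation as R
r.move_to([0.44,-0.09,0.42],[0,1,0,0])
print(telemetry.current_t(),telemetry.current_joints(),telemetry.current_tool_rot())
c=vision.get_calibration("wrist");print(c)
im=vision.snapshot("wrist"); cv2.imwrite("pics/w1.png",im[:,:,::-1])
for t in ("gearbox","gate_centre","knob","marker_pin"):
        print(t,[(d["at"],d["score"]) for d in models.mark_of(t,"wrist")][:3])
t=cv2.imread("pics/top0.png")[130:270,215:365];cv2.imwrite("pics/t0z.png",cv2.resize(t,None,fx=5,fy=4.2*5/4.2*.8,interpolation=cv2.INTER_CUBIC))
```

```text
3.325 [-3.55813040e-01  2.99712924e-02  1.35396576e+00  3.00542314e-04
  1.75814677e+00 -3.56877253e-01] [-2.24045510e-04  9.99999802e-01  5.60059227e-04 -1.78649412e-04]
{'fx': 325.23717661333507, 'fy': 325.23717661333507, 'cx': 255.1599671134861, 'cy': 193.3190633458142, 'D': array([-0.05677921,  0.        ,  0.        ,  0.        ,  0.        ]), 'position': array([ 0.43955433, -0.00509292,  0.57377754]), 'orientation': array([ 1.45336773e-01,  9.89381983e-01,  6.59022638e-04, -2.83421490e-04])}
gearbox [([0.5311, -0.0995, -0.0015], 0.8)]
gate_centre [([0.5335, -0.1, 0.1166], 0.69)]
knob [([0.5096, -0.0475, 0.1838], 0.79)]
marker_pin [([0.4625, -0.1489, 0.1156], 0.52)]
```

View pics/w1.png

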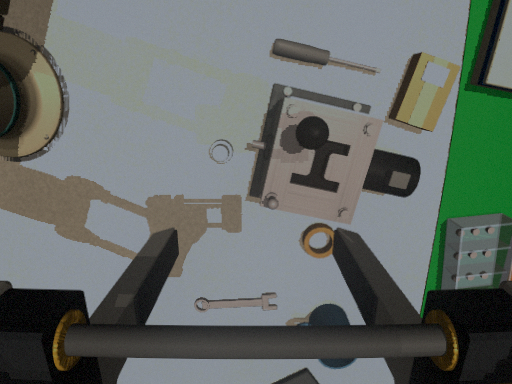

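View pics/t0z.png

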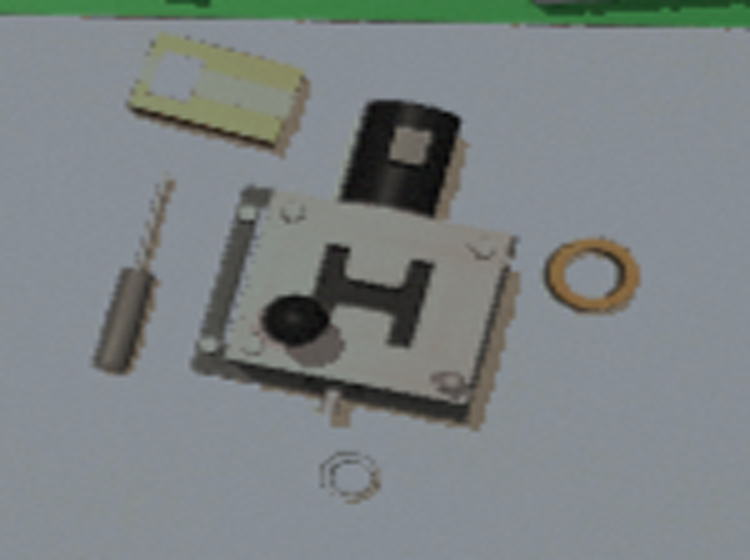

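```bash
cat > h.py <<'E'
import numpy as np, cv2
from scipy.spatial.transform import Rotation as R
def q2R(q): return R.from_quat([q[1],q[2],q[3],q[0]])
def proj(P,c):
    Rw=q2R(c["orientation"]).as_matrix()
    K=np.array([[c["fx"],0,c["cx"]],[0,c["fy"],c["cy"]],[0,0,1]])
    pc=(np.asarray(P,float)-c["position"])@Rw
    return cv2.projectPoints(pc.reshape(-1,1,3),np.zeros(3),np.zeros(3),K,np.array(c["D"],float))[0].reshape(-1,2)
def ortho(im,c,z,x0,x1,y0,y1,s=0.0005):
    xs=np.arange(x1,x0,-s); ys=np.arange(y1,y0,-s)
    X,Y=np.meshgrid(xs,ys,indexing="ij")
    p=proj(np.stack([X.ravel(),Y.ravel(),0*X.ravel()+z],1),c).astype(np.float32)
    return cv2.remap(im,p[:,0].reshape(X.shape),p[:,1].reshape(X.shape),cv2.INTER_CUBIC)
E
python3 - <<'E'
from plant import vision,telemetry
from h import *
out=[]
for n,f in (("wrist","pics/w1.png"),("top","pics/top0.png"),("side","pics/side0.png")):
    c=vision.get_calibration(n); im=cv2.imread(f)
    o=ortho(im,c,0.115,0.43,0.64,-0.21,0.01,0.00075); cv2.imwrite(f"pics/o_{n}.png",o); out.append(o)
    np.save(f"c_{n}.npy",c,allow_pickle=True)
    if n!="side":
        C=np.array([0.532,-0.1]); best=None
        # fit H template: dark in slots, bright around
        g=cv2.cvtColor(im,cv2.COLOR_BGR2GRAY).astype(np.float32)
        a=np.arange(-48,49,2.)/1000; X,Y=np.meshgrid(a,a,indexing="ij"); X=X.ravel();Y=Y.ravel()
        ins=((abs(abs(Y)-.028)<.008)&(abs(X)<.036))|((abs(X)<.011)&(abs(Y)<.028))
        keep=~((Y>-.005)&(X<0.012))  # knob and its shadow excluded
        keep&=~((Y>0)&(X<.0))
        T=np.where(ins,-1.,1.)[keep]; T-=T.mean()
        res=[]
        for yaw in np.radians(np.arange(-25,0,0.5)):
            cc,ss=np.cos(yaw),np.sin(yaw)
            for dx in np.arange(-10,11)/1000:
                for dy in np.arange(-10,11)/1000:
                    P=np.stack([C[0]+dx+cc*X-ss*Y,C[1]+dy+ss*X+cc*Y,0*X+.115],1)[keep]
                    p=proj(P,c).astype(np.float32)
                    v=cv2.remap(g,p[:,0],p[:,1],cv2.INTER_LINEAR).ravel()
                    v=v-v.mean()
                    res.append((v@T/np.linalg.norm(v)/np.linalg.norm(T),np.degrees(yaw),C[0]+dx,C[1]+dy))
        res.sort(reverse=True); print(n,np.round(res[:4],4).tolist(), np.round(np.mean(res[:30],0),4))
cv2.imwrite("pics/o.png",cv2.resize(np.hstack(out),None,fx=.9,fy=.9))
E
```

```text
wrist [[0.955, -13.0, 0.532, -0.099], [0.9543, -13.5, 0.532, -0.099], [0.9529, -13.5, 0.532, -0.098], [0.9526, -12.5, 0.532, -0.099]] [  0.945  -13.4667   0.5322  -0.0985]
top [[0.9445, -13.5, 0.533, -0.098], [0.9441, -13.0, 0.533, -0.098], [0.944, -14.0, 0.533, -0.098], [0.942, -12.5, 0.533, -0.098]] [  0.9374 -13.35     0.5331  -0.0983]
```

View pics/o.png

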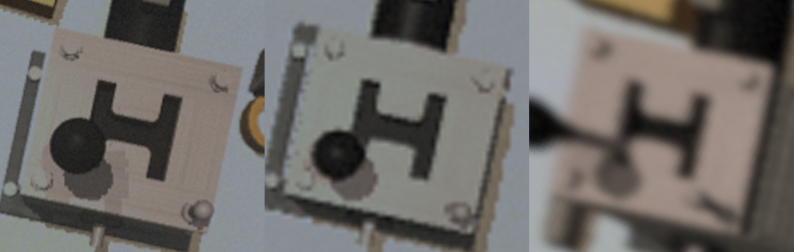

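```bash
cat >> h.py <<'E'
C=np.array([0.5325,-0.0985]); YAW=np.radians(-13.3)
def W(x,y,z):
    c,s=np.cos(YAW),np.sin(YAW); return [C[0]+c*x-s*y, C[1]+s*x+c*y, z]
def G(p):
    c,s=np.cos(YAW),np.sin(YAW); d=np.array(p[:2])-C; return np.round([(c*d[0]+s*d[1])*1000,(-s*d[0]+c*d[1])*1000,p[2]*1000],1)
def tool():
    tx=np.array(W(0,1,0))-np.array(W(0,0,0)); tz=np.array([0,0,-1.]); ty=np.cross(tz,tx)
    q=R.from_matrix(np.stack([tx,ty,tz],1)).as_quat(); return [q[3],q[0],q[1],q[2]]
E
python3 - <<'E'
from plant import r, gripper_to, inverse_kinematics, vision, models, telemetry
from h import *
gripper_to(0.0,5)
print(inverse_kinematics(W(-.09,.046,.29),tool()))
r.move_to(W(-.09,.046,.29),tool())
r.move_l(W(-.09,.046,.178),vel=.12)
print(telemetry.current_t(),telemetry.current_opening(),G(telemetry.current_ee_pos()),telemetry.current_wrist_force())
for n in ("wrist","top","side"):
    im=vision.snapshot(n); cv2.imwrite(f"pics/a_{n}.png",im[:,:,::-1])
    print(n,[(G(d["at"]),d["score"]) for d in models.mark_of("knob",n)][:2])
a=cv2.imread("pics/a_wrist.png");b=cv2.resize(cv2.imread("pics/a_side.png")[140:270,190:330],(414,384));cv2.imwrite("pics/a.png",cv2.resize(np.hstack([a,b]),None,fx=.85,fy=.85))
E
```

```text
[-2.24939442e-01  6.42185318e-02  1.62533798e+00 -4.44089210e-16
  1.45203615e+00 -1.56360698e+00]
7.1833 0.0007376822386593903 [-89.4  46.  178.7] [ 0.00460093 -0.67818103  0.40130532]
wrist []
top [(array([  64.3, -158.7,    3. ]), 0.6), (array([-30.5,  46.9, 182.2]), 0.55)]
side [(array([-34.3,  40.9, 178.6]), 0.41)]
```

View pics/a.png

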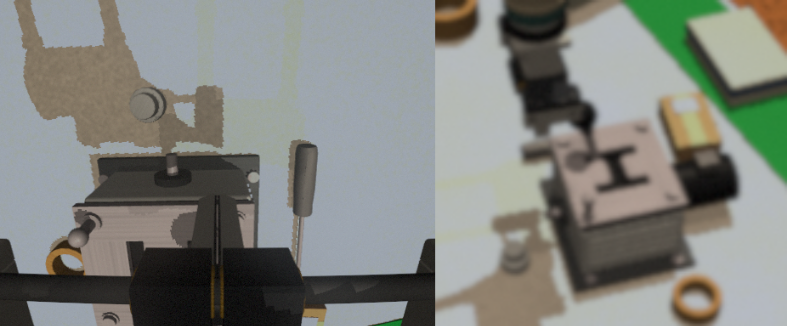

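Run:
```python
from h import *
for n in ("wrist","top","side"):
    c=np.load(f"c_{n}.npy",allow_pickle=True).item()
    im=cv2.imread({"wrist":"pics/w1.png","top":"pics/top0.png","side":"pics/side0.png"}[n])
    P=[W(x/1e3,.046,.177) for x in(-44,-34)]+[W(x/1e3,y/1e3,.115) for x in (-36,36) for y in (-28,28)]+[W(-.056,-.064,.149),W(-.071,-.08,.115),W(.071,.08,.115)]
    p=proj(P,c); print(n,p.round(1).tolist())
    o=p.min(0)-45; s=6
    x0,y0=o.astype(int); k=cv2.resize(im[y0:y0+130,x0:x0+130],None,fx=4.5,fy=4.5,interpolation=cv2.INTER_CUBIC)
    for i,q in enumerate(p): cv2.circle(k,tuple(((q-[x0,y0]+.5)*4.5).astype(int)),3,(0,0,255) if i!=1 else (0,255,0),-1)
    cv2.imwrite(f"pics/k_{n}.png",k)
a=[cv2.resize(cv2.imread(f"pics/k_{n}.png"),(400,400)) for n in ("wrist","top")]
cv2.imwrite("pics/k.png",np.hstack(a))
```

```text
wrist [[305.7, 129.1], [313.6, 131.1], [290.8, 176.4], [301.1, 138.7], [337.9, 187.4], [349.7, 150.6], [272.5, 203.7], [258.9, 204.1], [384.6, 120.6]]
top [[272.2, 212.2], [273.0, 209.0], [293.9, 216.2], [277.2, 211.9], [299.2, 194.9], [282.6, 190.6], [304.6, 225.0], [306.8, 230.7], [269.9, 176.3]]
side [[245.3, 186.1], [248.2, 185.6], [253.2, 214.8], [249.0, 202.5], [274.5, 210.8], [269.6, 198.7], [250.0, 217.4], [246.6, 229.2], [275.0, 186.4]]
```

View pics/k.png

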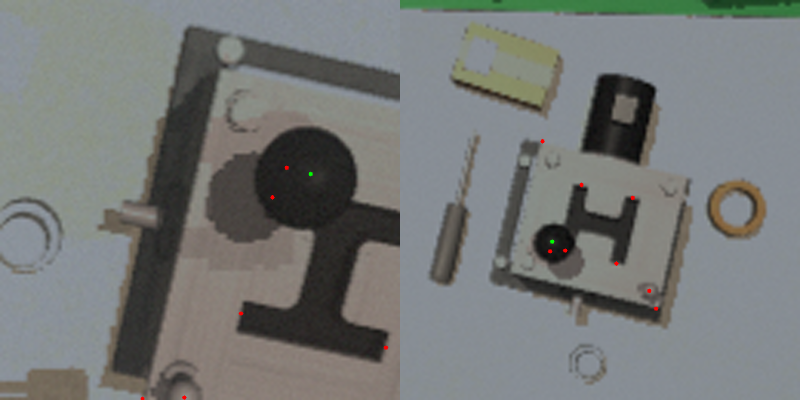

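```bash
cat >> h.py <<'E'
def look(tag,z=(140,270,190,330)):
    from plant import vision,models
    ims=[]
    for n in ("wrist","top","side"):
        im=vision.snapshot(n)[:,:,::-1]; cv2.imwrite(f"pics/{tag}_{n}.png",im)
        print(n,[(G(d["at"]).tolist(),d["score"]) for d in models.mark_of("knob",n)][:2])
        ims.append(im)
    a=cv2.resize(ims[1][140:260,225:345],(400,400),interpolation=cv2.INTER_CUBIC);b=cv2.resize(ims[2][145:265,200:320],(400,400),interpolation=cv2.INTER_CUBIC)
    cv2.imwrite(f"pics/{tag}.png",np.hstack([a,b]))
E
python3 - <<'E'
from plant import r, telemetry
from h import *
print(r.move_l(W(-.06,.046,.178),vel=.08,guard=8))
print(r.move_l(W(-.030,.046,.178),vel=.04,guard=8))
print(telemetry.current_t(),G(telemetry.current_ee_pos()),telemetry.current_wrist_force())
look("b")
E
```

```text
False
False
8.9083 [-29.8  46.  177.9] [-0.07417248  0.51156197 -1.26659375]
wrist [([0.4, 43.1, 183.0], 0.58)]
top []
side [([-4.5, 42.4, 182.8], 0.42), ([159.4, 140.7, 3.5], 0.32)]
```

View pics/b.png

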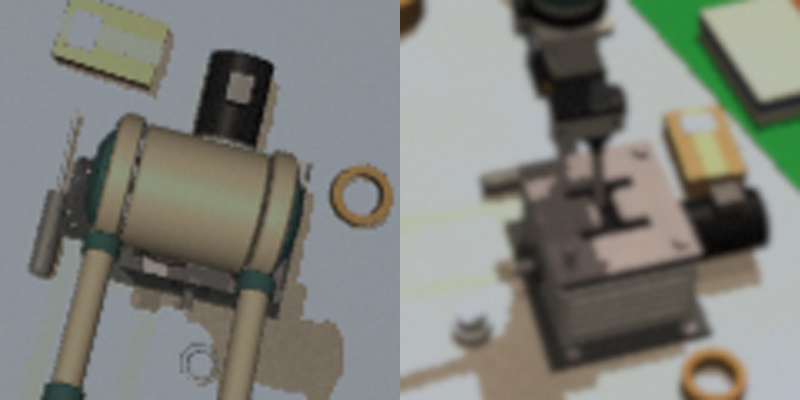

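Run:
```python
from plant import r, telemetry, vision
from h import *
print(r.move_l(W(-.0285,.046,.178),vel=.03,guard=8))
r.move_l(W(-.045,.046,.178),vel=.08)
r.move_l(W(-.045,.10,.24),vel=.15)
r.move_l(W(0.0,.10,.26),vel=.15)
c=vision.get_calibration("wrist"); look("c")
p=proj([W(0,.0475,.187),W(-.008,.0475,.187),W(.008,.0475,.187)],c);print(p)
k=cv2.imread("pics/c_wrist.png")
for q in p: cv2.circle(k,tuple(q.round().astype(int)),2,(0,0,255),-1)
cv2.imwrite("pics/ck.png",k)
print(telemetry.current_t(),G(telemetry.current_ee_pos()),telemetry.current_wrist_force())
```

```text
False
wrist []
top []
side [([-1.0, 38.8, 183.6], 0.45)]
[[185.50175965 216.73583776]
 [184.81736876 206.54615507]
 [186.18069607 226.72777396]]
11.2917 [ -0.8 100.  259.8] [-0.29438068  0.52050205 -0.9884321 ]
```

View pics/ck.png

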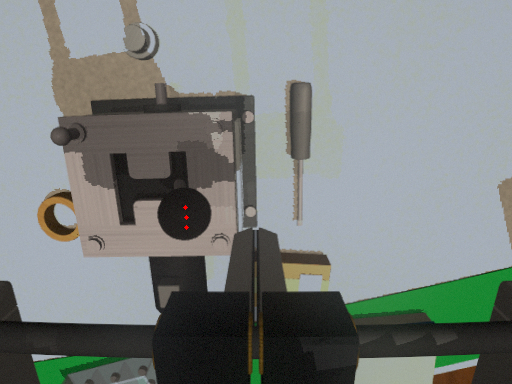

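View pics/c.png

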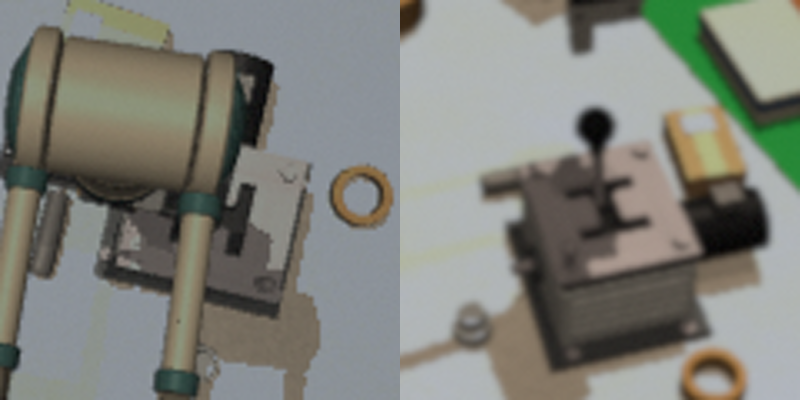

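Run:
```python
from plant import r, telemetry, vision
from h import *
r.move_l(W(-.001,.10,.188),vel=.12)
print(r.move_l(W(-.001,.06,.188),vel=.07,guard=8))
print(r.move_l(W(-.001,-.012,.188),vel=.045,guard=8))
print(telemetry.current_t(),G(telemetry.current_ee_pos()),telemetry.current_wrist_force())
c=vision.get_calibration("wrist");look("d")
p=proj([W(x,-.0465,.182) for x in (-.008,0,.008)],c);print(p)
k=cv2.imread("pics/d_wrist.png")
for q in p: cv2.circle(k,tuple(q.round().astype(int)),2,(0,0,255),-1)
cv2.imwrite("pics/dk.png",k)
```

```text
False
False
14.5167 [ -1.1 -12.  188. ] [ 0.33861281  1.92350123 -0.22110634]
wrist [([3.5, -44.8, 184.6], 0.76)]
top []
side [([3.6, -50.7, 184.0], 0.51)]
[[191.88278798 246.2955097 ]
 [192.74506837 259.5031845 ]
 [193.59544019 272.33847319]]
```

View pics/dk.png

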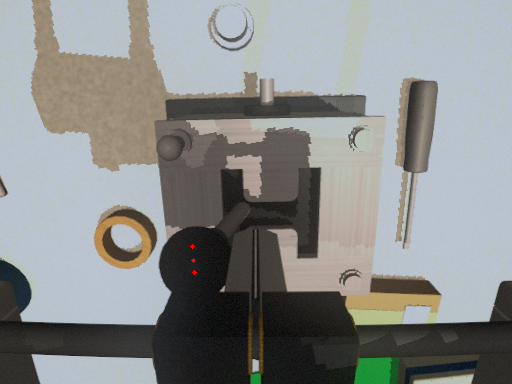

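View pics/d.png

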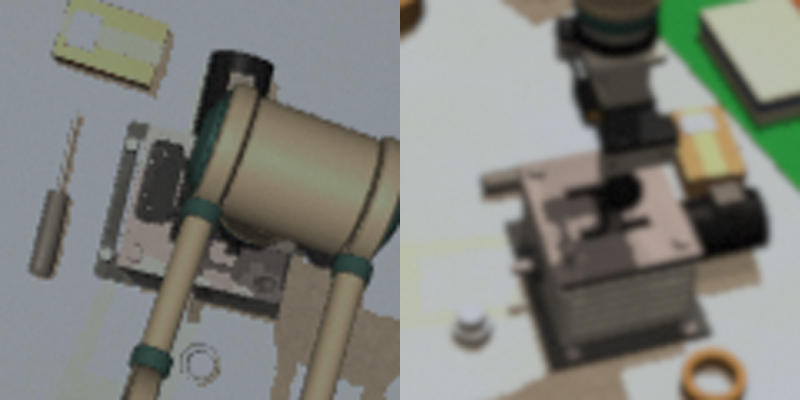

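Run:
```python
from plant import r, telemetry, vision
from h import *
print(r.move_l(W(-.001,-.014,.188),vel=.03,guard=8), telemetry.current_wrist_force())
r.move_l(W(-.001,.006,.188),vel=.08)
r.move_l(W(.01,.006,.255),vel=.15)
r.move_l(W(.055,-.047,.255),vel=.15)
r.move_l(W(.055,-.047,.178),vel=.12)
print(r.move_l(W(.032,-.047,.178),vel=.07,guard=8))
print(r.move_l(W(-.010,-.047,.178),vel=.045,guard=8))
print(telemetry.current_t(),G(telemetry.current_ee_pos()),telemetry.current_wrist_force())
look("e")
```

```text
False [-0.06414369  1.10493894 -1.0562628 ]
False
False
19.0333 [-10.4 -46.8 177.8] [ 0.83977902  0.37997416 -0.27432437]
wrist [([-37.8, -48.5, 180.7], 0.74), ([65.6, -155.6, 2.5], 0.39)]
top [([-33.4, -42.4, 178.1], 0.42)]
side [([-39.4, -50.6, 177.7], 0.67)]
```

View pics/e_wrist.png

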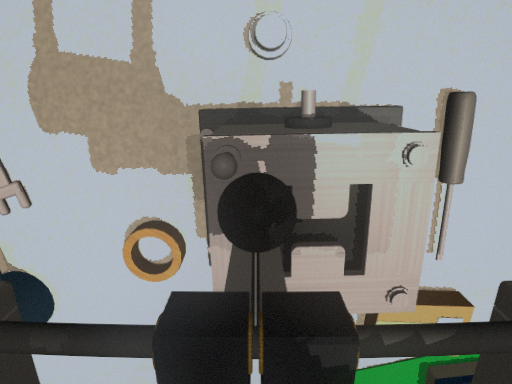

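View pics/e.png

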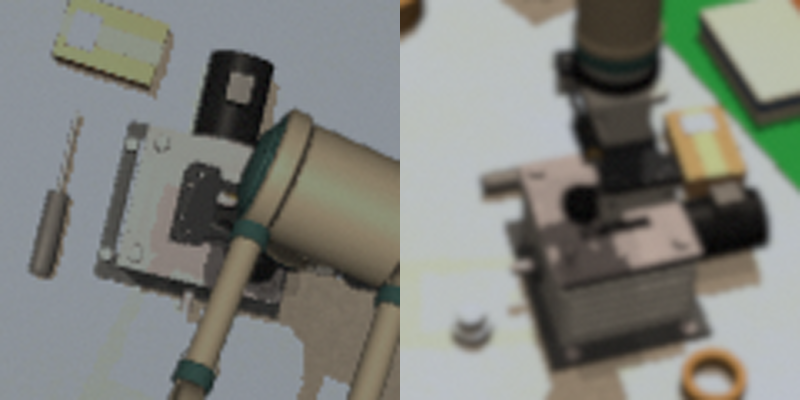

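Run:
```python
from plant import r, telemetry, vision
from h import *
print(r.move_l(W(-.024,-.047,.178),vel=.012,guard=8))
print(telemetry.current_t(),G(telemetry.current_ee_pos()),telemetry.current_wrist_force())
look("f")
```

```text
True
20.1167 [-16.4 -47.  178.1] [ 2.28703665 -0.74162234  0.42890468]
wrist [([-42.3, -47.1, 180.0], 0.91)]
top [([-39.7, -40.9, 179.5], 0.57)]
side [([-44.2, -51.8, 180.0], 0.58)]
```

Run:
```python
from plant import r, telemetry, vision
from h import *
r.move_l(W(.02,-.047,.178),vel=.08)
r.move_l(W(.02,-.047,.30),vel=.15)
r.move_l(W(-.09,.1,.42),vel=.2)
c=vision.get_calibration("wrist");look("g")
print(telemetry.current_t(),G(telemetry.current_ee_pos()),telemetry.current_wrist_force())
k=cv2.imread("pics/g_wrist.png")
for n in ("wrist","side"):
  c=vision.get_calibration(n);k=cv2.imread(f"pics/g_{n}.png")
  for q in proj([W(-.044,-.046,.1775)],c): cv2.circle(k,tuple(q.round().astype(int)),2,(0,0,255),-1)
  cv2.imwrite(f"pics/gk_{n}.png",k)
```

```text
wrist [([-41.4, -45.1, 179.3], 0.8)]
top [([-38.2, -41.6, 177.8], 0.44)]
side [([-45.2, -49.3, 177.1], 0.52), ([-1.5, -5.4, 0.7], 0.29)]
23.5417 [-89.8  99.6 419.5] [ 0.10146207  0.77414461 -0.63475773]
```

View pics/gk_wrist.png

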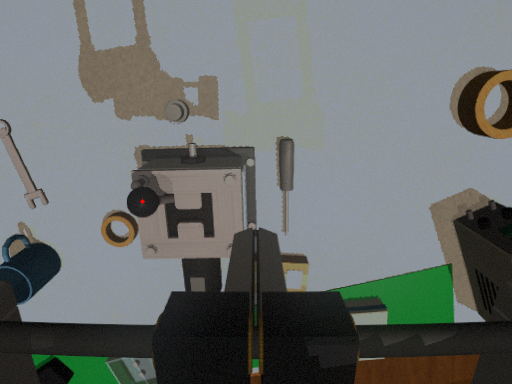

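View pics/gk_side.png

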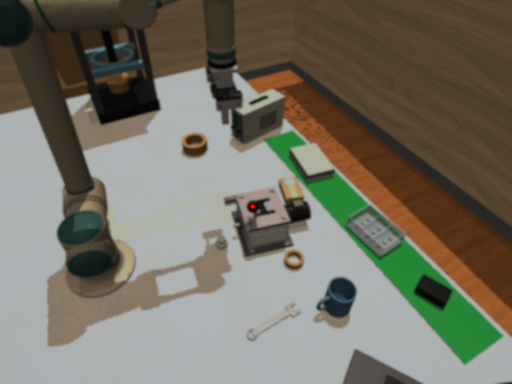

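Run:
```python
from plant import r
r.sign_off()
```

```text
the job is handed in; nothing more can be done
```

The lever is now fully home in the slot beside the tall marker pin, the robot-side end of the right slot, and the job is handed in. I pushed it only with the closed fingertips, never pinching it. The path was along the left slot to neutral, across the gap, then back towards the robot. It took about 24 s of the 53 s.

- **Home position:** the 8 N guard stopped the last push where the finger geometry puts the ball at x about -44 mm, which is the nominal end. In the last pictures, the expected home position falls on the knob in both the wrist and side views.
- **Force:** the guard tripped only at that end stop. The wrist force readings I took between moves were all about 2 N or less.
- **Network readings:** these differed by a few mm. The final ball readings were x = -41, -38 and -45 mm, and y = -45, -42 and -49 mm, from the wrist, top and side cameras.
- **Start position:** the lever appeared not fully home at the start, at x about -34 mm rather than -44 mm.
- **Other items:** nothing else looked moved in the last wrist and side pictures. I judged that by eye, without measuring. The gripper was clear of everything at hand-in.

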